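# Hang the hand press on the sprung lift hook

### The arm

A 6-joint arm with a two-finger parallel gripper is mounted at the origin on the work surface. World frame = base frame: x ahead of the robot, y to its left, z up, the work surface at z = 0. Lengths are in m, angles in rad, forces in N, time in s.
With the tool pointing down it reaches from about 0.375 to 0.975 m from the base axis. Payload 3.8 kg.
Tool frame: the origin (TCP) lies midway between the tips of the shut fingers; the grasp point (between the pads) lies 19 mm behind it (bot.grip_point_offset is the z of the grasp point in the tool frame, in m); z points along the fingers, y is the line along which they close (so a half turn about z gives the same grasp; the last joint's range is limited). The gripper opens to 85 mm and grips with 20 to 120 N. Pads are 22 mm wide; open, the fingers measure 114 mm over their backs; the gripper's body (76 mm by 85 mm) begins 54 mm behind the grasp point. The pads swing forward as they close: fully open they stand 13 mm farther back than shut.
Start: joints at [-1.34, 0.264, 1.604, -0, 1.274, -0.037], TCP at [0.179, -0.651, 0.231] pointing down, gripper open.
Joint ranges: [-2.63, 2.63], [-0.94, 2.18], [0.31, 2.57], [-1.31, 4.45], [0, 2.66], [-2.55, 2.55]. Speed limits (rad/s): [2.57, 2.57, 3.14, 3.14, 3.14, 3.14].

### API

Orientations are given as a rotation vector (axis times angle).
In Python, from workcell import sensors, optics, order, bot gives the robot as it stands.
- The arm moves only by the tool play_rows, never from a script. Its argument "commands" is a list of rows, each a list of 6 numbers: the shift along the tool's x, y, z in cm, then the turn, a rotation vector about the tool's x, y, z in rad. In form: [[dx, dy, dz, wx, wy, wz], ...]. A call has 1 to 5 rows; each row shifts and turns the commanded pose from where the row before left it, along the tool's axes as they then stand; what a row does not reach is not made up. A row lasts 1/12 s, in which the tool goes at most 41.7 mm and 7.16 degrees, less where a joint would pass 70% of its speed; a pose out of reach is approached as far as the arm can. A call with a gripper value outside its range is refused whole. "grip" is the closure, from 0 (fully open) to 1 (shut), set as the call begins (left out, the last holds). The fingers move at their own pace and stop on an object; "force" is the grip in N (left out, the last holds). Time passes only in rows, so rows that do not move let the fingers close. It gives the time, the measured TCP pose, the force, the opening and the grip force at its end, in the units of the state.
- sensors.read_state(): the state, without advancing time (a new reading comes with each control period).
- optics.read_camera(name): name is "side" or "top" or "wrist"; returns the picture (420x560x3 uint8, red, green, blue); there is no depth.
- optics.camera_info(name): a dict with "mtx" (3x3 intrinsics, pixels), "k1" (the pictures are not rectified: a ray, as slopes to the right and down, at radius r is drawn at 1 + k1 r^2 times it, then the intrinsics apply), "R" (3x3) and "t" (3): a world point X has camera coordinates R X + t. Camera axes: x right, y down, z forward; pixel columns grow to the right and rows downward; lengths in m; the calibration is good to about 2 mm. A picture is of the moment at which its call begins: read the wrist's pose just before it. camera_info takes no time and is no camera call; for the wrist camera it gives the pose at the moment of the call.
- order.finish_job(): hands the job in; it is judged then, once.
The state is a dict: "time": time; "q": joint angles; "joint_vel": joint speeds; "joint_torque": joint torques, N m; "tool_pos": TCP position; "tcp_rot": TCP orientation; "wrist_force": force on the tool from outside, world axes, zero at the start; "torque": the same for the moment, N m; "width": opening from 0.0 (shut) to 1.0 (fully open); "grip_force": force on a finger pad.
Only numpy, scipy, OpenCV 4.12 (cv2) and the standard library are available. Lean on these libraries where they do the work, as an engineer would, in place of code of your own. Each camera call takes 0.05 s, during which the arm holds its last target. There are 200 camera calls.

### The job

Take the knob of the sprung lift, draw its hook down against the spring, swing it in under the bow handle of the hand press standing in the wooden rest and ease it up so that the hook catches the bow; then ride the hook all the way up to its home so that the press hangs free above the rest, and let go. The bow is not always over the middle of the plate, so look or feel for it gently: do not shove hard against the press or tip it in its rest, never let the lift snap up on its spring, and leave the other things where they are.

Things in the scene. Friction and masses are not known exactly. Their poses are not given: they have to be found in the camera images.
- stand: Fixed lift stand: round base 132 mm across, steel column 26 mm thick, green spring head on top (84 mm across, up to 407 mm above the table). Origin on the column's axis at table height, z up. A level steel arm (16 mm wide, 10 mm thick) sticks out from a sliding black collar; with joint swivel at 0 it points along the stand's +y.
- swivel (a joint): Angle of the arm about the column (rad), anticlockwise from above: the arm points along the stand's y axis turned by this. Turns freely, slight friction, -0.35 to 0.70. Starts at 0.45 to 0.64, with the hook well clear on the rest's -x side, where it can be drawn down; it must then swing to lower angles (towards the stand's +x) to go under the bow.
- lift (a joint): How far the hook is drawn down from its home (m): 0 at home (top stop), 0.13 at the bottom stop. A spring always pulls up, about 13 N at home and 16 N at the bottom, so it also lifts the press. The arm keeps level. The throat floor is 175 mm above the table at home, so at 0.12 the lip passes midway under the bar and the hook meets the bar's underside at about 0.093.
- grip (a point): Point to grip, on the axis of the upright black round stem (16 mm thick, 52 mm high, red cap 28 mm across and 7 mm thick on top) standing on the arm, 220 mm from the column's axis. It lies 27 mm above the arm's top face, 25 mm below the cap; 277 mm above the table when home. Turn the gripper with the arm: a tight grip drags on the stem.
- hook: Yellow J hook under the arm's end, 24 mm wide, turning with it: x = swing direction to lower swivel angles, z up. Origin: middle of the throat floor, 14 mm ahead (+x) of the stem's axis, 102 mm below grip. Shank at x -18 to -10 mm, up to the arm; lip from x +13 at its foot to +8 at its tip, 15 mm high, 6 mm thick, foremost point x +19; mouth 18 mm wide; underside 8 mm below the origin.
- rest: Fixed low wooden rest, floor 6 mm thick, open on its -x side (where the hook comes from), a 16 mm stop rim on +x and 12 mm rims on both y sides. Origin under the middle of the press's place, 216 to 224 mm from the column's axis; axes within 0.08 rad of the stand's. The press has 2 to 3 mm play in it, then cannot slide on to +x.
- handpress: Loose press, 0.8 kg: aluminium plate 130x130x10 mm, origin centre of its underside, 6 mm above the table. On it a steel saddle (30 mm in x, top 30 mm above origin) bears a bow: uprights at y +-45 mm, level bar along y 10 mm thick, axis 81 mm above origin. The bow is clamped anywhere up to 26 mm in x off the middle: not measured, feel it. 5 N on the bar tips it. Hung, it tilts up to 0.25 rad.
- caddy: Blue plastic caddy with dividers and wooden spoons, 170 x 110 x 120 mm, spoons to 270 mm; bystander. Origin under its middle.
- tortilla: Round cast aluminium tortilla press, closed, 200 mm across, 70 mm high; bystander. Origin under its middle.
- canister: Glass canister with steel screw lid, 90 mm across, 147 mm high; bystander. Origin under its middle.
- cup: Red ceramic cup with handle, 80 mm across, 85 mm high; bystander. Origin under its middle.
- saltbowl: Small terracotta salt bowl, 100 mm across, 45 mm high; bystander. Origin under its middle.
- jar: Small amber glass jar, 52 mm across, 85 mm high; bystander. Origin under its middle.
Mind the look-alikes: they are no part of the job. What is shaped like the handpress but blue or green is not meant.

How it is judged:
By the outcome, as a careful person would: the job done as asked, in the order asked, and still so for the second after the job is handed in, with the robot touching nothing.
It also fails if it takes over 67 s, if anything falls off the work surface, if the arm or the gripper's body presses on something with over 40 N, if the wrist force passes 120 N, or if a joint passes its speed limit or range.

## Working session

There is one attempt and no reset: what is moved stays moved. The work goes in short steps, Python scripts to look and compute and a tool call to move; the robot and the scene stay as the last step left them, time stands still between calls to the robot, and variables do not carry over. Pictures are saved under pics/ and viewed, at most 10 in all, crops included, and the job is handed in when it is done.

Besides the shell and the picture viewer there is one more tool, called by a JSON object that holds its "name" and its "arguments". play_rows: Moves the arm, as the interface text tells. Its arguments: {"type":"object","properties":{"commands":{"type":"array","items":{"type":"array","items":{"type":"number"}}},"grip":{"type":"number"},"force":{"type":"number"}},"required":["commands"]}

```bash
mkdir -p pics; ls
python3 - <<'E'
from workcell import sensors, optics, order, bot
import cv2
print(sensors.read_state(), bot.grip_point_offset)
for n in ("side","top"):
    im=optics.read_camera(n); cv2.imwrite(f"pics/{n}0.png",im[:,:,::-1])
    i=optics.camera_info(n); print(n,i)
E
```

```text
pics
{'time': 0.0, 'q': array([-1.33990167e+00,  2.64776610e-01,  1.60534427e+00,  1.14194646e-05,
        1.27369450e+00, -3.68923480e-02]), 'joint_vel': array([ 0.00070399,  0.00118209,  0.0001845 , -0.00046843, -0.00043179,
        0.00056632]), 'joint_torque': array([ 1.59438014e-04, -5.15107369e+01, -3.67315793e+01, -1.15906510e-04,
        1.29452418e-02, -1.22511605e-05]), 'tool_pos': array([ 0.17844697, -0.65024475,  0.22996227]), 'tcp_rot': array([-3.11128146e+00, -4.19082446e-01,  3.20852039e-04]), 'wrist_force': array([-0.01458363, -0.43523105,  1.04801043]), 'torque': array([ 0.00715912, -0.0549277 ,  0.042932  ]), 'grip_force': 0.0, 'width': 1.0026428227099504} -0.0187
side {'mtx': array([[470.96820568,   0.        , 282.14601493],
       [  0.        , 470.96820568, 209.56727812],
       [  0.        ,   0.        ,   1.        ]]), 'k1': -0.12850138040504902, 'R': array([[-0.99876321, -0.04419941,  0.02276989],
       [-0.04540498,  0.62421226, -0.77993425],
       [ 0.02025939, -0.7800035 , -0.62544711]]), 't': array([0.48270196, 0.17590677, 1.29365665])}
top {'mtx': array([[501.95750944,   0.        , 276.16327857],
       [  0.        , 501.95750944, 211.89661641],
       [  0.        ,   0.        ,   1.        ]]), 'k1': -0.048383412891415414, 'R': array([[ 0.01592368, -0.99986014, -0.00511334],
       [-0.99202514, -0.01515901, -0.12512524],
       [ 0.12503023,  0.00706502, -0.99212778]]), 't': array([-0.06513249,  0.54443522,  1.43139406])}
```

View pics/side0.png

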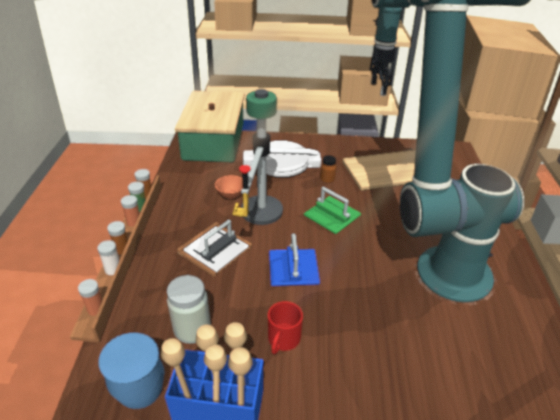

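View pics/top0.png

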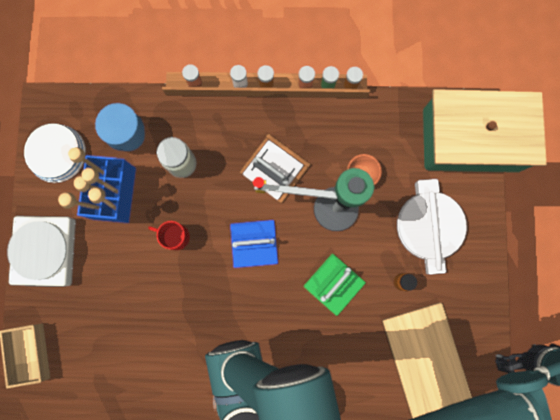

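The side picture shows the stand at about (262,150), the red cap at (245,170) and the white press in its rest at (215,245). In the top picture the green head is at (354,188), the red cap at (258,184) and the rest at (275,166). I'll look closer at both.

```bash
cat > h.py <<'E'
from workcell import sensors, optics, order, bot
import cv2, numpy as np
from scipy.spatial.transform import Rotation as Ro
def proj(n,X,i=None):
    i=i or optics.camera_info(n); c=np.atleast_2d(X)@i["R"].T+i["t"]; s=c[:,:2]/c[:,2:]
    s=s*(1+i["k1"]*(s**2).sum(1,keepdims=True)); return s*i["mtx"][0,0]+i["mtx"][:2,2]
def onz(n,uv,z,i=None):
    i=i or optics.camera_info(n); d=(np.array(uv,float)-i["mtx"][:2,2])/i["mtx"][0,0]; s=d.copy()
    for _ in range(20): s=d/(1+i["k1"]*(s@s))
    r=i["R"].T@np.r_[s,1]; o=-i["R"].T@i["t"]; return o+r*(z-o[2])/r[2]
E
python3 - <<'E'
from h import *
a=cv2.imread("pics/top0.png")[125:235,225:385]; b=cv2.imread("pics/side0.png")[85:275,170:330]
a=cv2.resize(a,None,fx=5,fy=5,interpolation=cv2.INTER_CUBIC);b=cv2.resize(b,None,fx=3.15,fy=3.15,interpolation=cv2.INTER_CUBIC)
cv2.imwrite("pics/ta.png",a);cv2.imwrite("pics/sb.png",b)
E
```

```text
(no output)
```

View pics/ta.png

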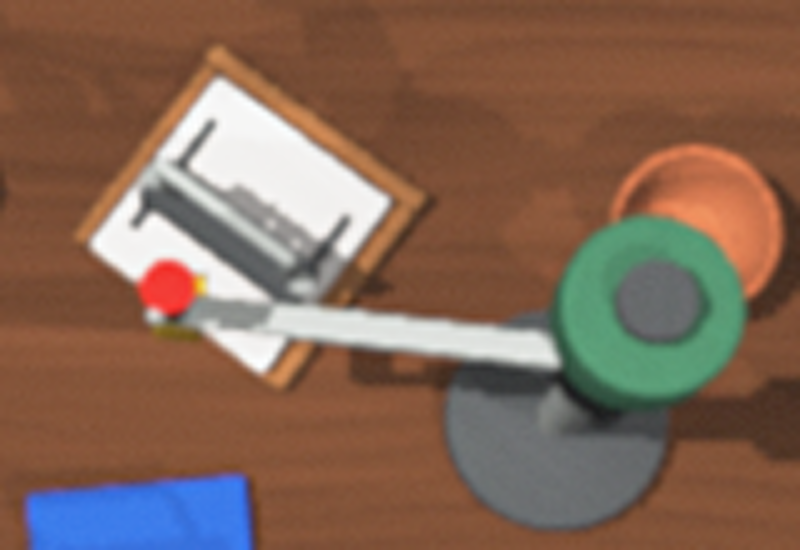

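View pics/sb.png

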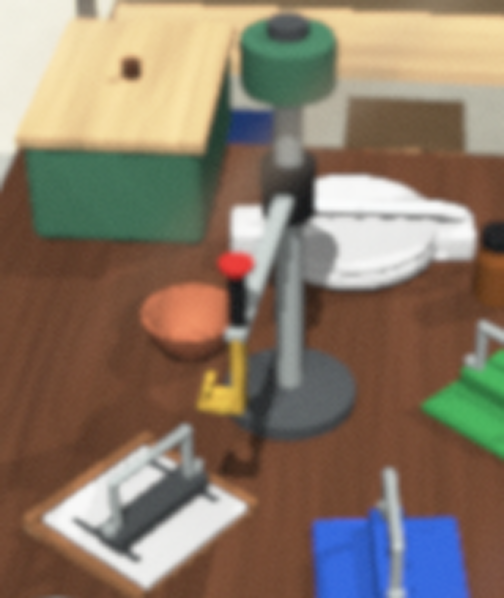

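Zoomed in the crops: the cap is at ta(168,287), the column base at ta(556,420), the head at ta(650,312), and the bar is the light strip from about ta(160,168) to (312,262). In sb the bar runs from (115,490) to (187,432). Next I'll compute positions.

Run:
```python
from h import *
T=lambda u,v,z: onz("top",(225+(u+.5)/5-.5,125+(v+.5)/5-.5),z)
S=lambda u,v,z: onz("side",(170+(u+.5)/3.15-.5,85+(v+.5)/3.15-.5),z)
pr=lambda n,p:print(n,np.round(p,4))
pr("base",T(556,420,.012));pr("head",T(650,312,.395)); pr("capT",T(168,287,.309)); pr("capS",S(236,263,.309))
pr("sb base",S(298,392,.012))
for c in [(217,45),(427,198),(280,388),(80,238)]: pr("rest",T(*c,.016))
P=[T(*c,.016) for c in [(222,78),(392,200),(268,376),(90,243)]]
for p in P: pr("plate",p)
pr("mean",np.mean(P,0))
pr("barT",T(160,168,.09));pr("barT",T(312,262,.09))
pr("barS",S(115,488,.09));pr("barS",S(187,432,.09))
for n in("hookS",):pr(n,S(241,410,.168)); pr("lipS",S(203,408,.168))
```

```text
base [ 0.5607 -0.2332  0.012 ]
head [ 0.558  -0.2316  0.395 ]
capT [ 0.582  -0.0146  0.309 ]
capS [ 0.5806 -0.0117  0.309 ]
sb base [ 0.5498 -0.2291  0.012 ]
rest [ 0.7855 -0.0281  0.016 ]
rest [ 0.693  -0.1555  0.016 ]
rest [ 0.5768 -0.0692  0.016 ]
rest [0.6656 0.0517 0.016 ]
plate [ 0.765  -0.0315  0.016 ]
plate [ 0.6915 -0.1345  0.016 ]
plate [ 0.5839 -0.062   0.016 ]
plate [0.6626 0.0456 0.016 ]
mean [ 0.6758 -0.0456  0.016 ]
barT [0.6916 0.0011 0.09  ]
barT [ 0.6384 -0.0861  0.09  ]
barS [0.6869 0.0082 0.09  ]
barS [ 0.6359 -0.0687  0.09  ]
hookS [ 0.5799 -0.0081  0.168 ]
lipS [ 0.611  -0.0085  0.168 ]
```

{"name": "play_rows", "arguments": {"commands": [[0, 0, -4.0, 0, 0, -0.1], [0, 0, -4.0, 0, 0, -0.12], [0, 0, -4.0, 0, 0, -0.12], [0, 0, -4.0, 0, 0, -0.12], [0, 0, -4.0, 0, 0, -0.12]], "grip": 0, "force": 40}}

```text
time: 0.52
tool_pos: [0.1785, -0.6504, 0.4325]
tcp_rot: [-2.859, -1.3, -0.0]
wrist_force: [0.2, -0.6, -0.1]
width: 1.0
grip_force: 0.0
```

{"name": "play_rows", "arguments": {"commands": [[0, 0, 0, 0, 0, -0.12], [0, 0, 0, 0, 0, -0.12], [0, 0, 0, 0, 0, -0.12], [0, 0, 0, 0, 0, -0.12], [0, 0, 0, 0, 0, -0.12]]}}

```text
time: 0.93
tool_pos: [0.1786, -0.6508, 0.4306]
tcp_rot: [-2.347, -2.087, -0.001]
wrist_force: [-0.8, -0.3, 0.6]
width: 1.001
grip_force: 0.0
```

{"name": "play_rows", "arguments": {"commands": [[3.4, 1.7, 0, 0, 0, 0], [3.4, 1.7, 0, 0, 0, 0], [3.4, 1.7, 0, 0, 0, 0], [3.4, 1.7, 0, 0, 0, 0], [3.4, 1.7, 0, 0, 0, 0]]}}

```text
time: 1.35
tool_pos: [0.2843, -0.491, 0.4305]
tcp_rot: [-2.354, -2.079, -0.001]
wrist_force: [0.4, 0.7, -0.8]
width: 0.994
grip_force: 0.0
```

{"name": "play_rows", "arguments": {"commands": [[3.4, 1.7, -0.5, 0, 0, 0], [3.4, 1.7, -0.5, 0, 0, 0], [3.4, 1.7, 0, 0, 0, 0], [3.4, 1.7, 0, 0, 0, 0], [3.4, 1.7, 0, 0, 0, 0]]}}

```text
time: 1.77
tool_pos: [0.3895, -0.3326, 0.441]
tcp_rot: [-2.354, -2.08, -0.0]
wrist_force: [0.4, -0.6, 0.1]
width: 1.006
grip_force: 0.0
```

{"name": "play_rows", "arguments": {"commands": [[3.4, 1.7, 0, 0, 0, 0], [3.4, 1.7, 0, 0, 0, 0], [3.4, 1.7, 0, 0, 0, 0], [3.4, 1.7, 0, 0, 0, 0], [3.0, 1.5, 0, 0, 0, 0]]}}

```text
time: 2.18
tool_pos: [0.4924, -0.1775, 0.4409]
tcp_rot: [-2.353, -2.081, -0.0]
wrist_force: [0.5, 0.3, -0.2]
width: 1.0
grip_force: 0.0
```

{"name": "play_rows", "arguments": {"commands": [[3.0, 1.5, 0, 0, 0, 0], [3.0, 1.2, 0, 0, 0, 0], [0, 0, 0, 0, 0, 0], [0, 0, 0, 0, 0, 0]]}}

```text
time: 2.52
tool_pos: [0.5262, -0.1221, 0.4404]
tcp_rot: [-2.349, -2.084, 0.002]
wrist_force: [-0.7, -0.1, -0.4]
width: 1.001
grip_force: 0.0
```

Run:
```python
from h import *
s=sensors.read_state(); i=optics.camera_info("wrist"); im=optics.read_camera("wrist")
cv2.imwrite("pics/w1.png",im[:,:,::-1]); np.savez("w1.npz",**i)
print(s["tool_pos"],Ro.from_rotvec(s["tcp_rot"]).as_matrix().round(3),s["wrist_force"])
print("cap pred",proj("wrist",[[.5815,-.013,.309],[.663,-.038,.092]],i))
```

```text
[ 0.52624306 -0.12207628  0.44043859] [[ 0.119  0.993 -0.002]
 [ 0.993 -0.119  0.   ]
 [ 0.    -0.002 -1.   ]] [-0.69459888 -0.08067179 -0.38092367]
cap pred [[326.27591686  63.7781188 ]
 [358.25801237  92.41431336]]
```

View pics/w1.png

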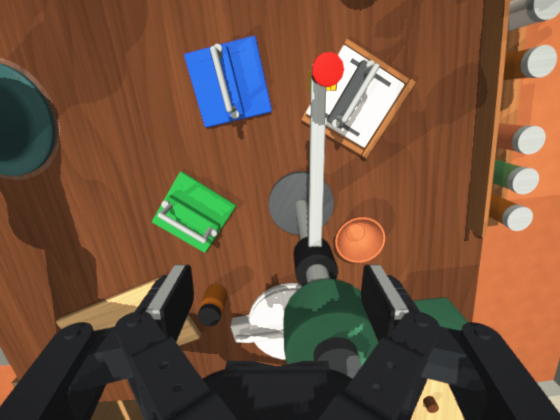

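The wrist picture has the cap at (328,69), 5 px from the prediction. The bar runs from about (374,64) to (338,124).

Run:
```python
from h import *
i=dict(np.load("w1.npz"))
for n,p,z in(("cap",(328,69),.309),("b1",(374,64),.09),("b2",(338,124),.09),("collar",(316,250),.25),("corner",(351,42),.014),("corner",(413,83),.014),("corner",(364,157),.014),("corner",(304,118),.014)):
    print(n,onz("wrist",p,z,i).round(4))
a=cv2.imread("pics/w1.png")[30:165,290:430]; cv2.imwrite("pics/w1c.png",cv2.resize(a,None,fx=4.2,fy=4.2,interpolation=cv2.INTER_CUBIC))
```

```text
cap [ 0.5827 -0.0172  0.309 ]
b1 [6.889e-01 2.000e-04 9.000e-02]
b2 [ 0.6294 -0.0821  0.09  ]
collar [ 0.5641 -0.2174  0.25  ]
corner [0.6738 0.0457 0.014 ]
corner [ 0.7813 -0.0326  0.014 ]
corner [ 0.6898 -0.1557  0.014 ]
corner [ 0.582  -0.0706  0.014 ]
```

View pics/w1c.png

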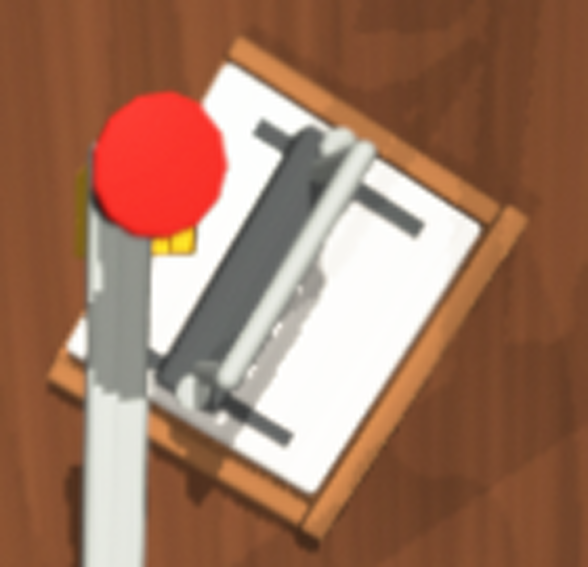

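{"name": "play_rows", "arguments": {"commands": [[3.0, 1.2, 0, 0, 0, 0], [3.0, 1.2, 0, 0, 0, 0], [3.0, 1.0, 0, 0, 0, 0], [2.35, 0.86, 0, 0, 0, 0], [0, 0, 2, 0, 0, 0]]}}

```text
time: 2.98
tool_pos: [0.5847, -0.0142, 0.425]
tcp_rot: [2.349, 2.08, 0.01]
wrist_force: [-0.2, -1.0, 0.7]
width: 0.995
grip_force: 0.0
```

{"name": "play_rows", "arguments": {"commands": [[0, 0, 3.5, 0, 0, 0], [0, 0, 3.5, 0, 0, 0], [0, 0, 3.5, 0, 0, 0], [0, 0, 3.5, 0, 0, 0], [0, 0, 2.2, 0, 0, 0]]}}

```text
time: 3.4
tool_pos: [0.5796, -0.0179, 0.2549]
tcp_rot: [-2.354, -2.076, 0.006]
wrist_force: [-0.4, -0.2, -0.7]
width: 1.002
grip_force: 0.0
```

{"name": "play_rows", "arguments": {"commands": [[0, 0, 0, 0, 0, 0], [0, 0, 0, 0, 0, 0]]}}

```text
time: 3.57
tool_pos: [0.5808, -0.0175, 0.258]
tcp_rot: [-2.354, -2.077, 0.004]
wrist_force: [0.2, -0.6, 1.1]
width: 1.003
grip_force: 0.0
```

Run:
```python
from h import *
im=optics.read_camera("wrist"); cv2.imwrite("pics/w2.png",im[:,:,::-1])
```

```text
(no output)
```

View pics/w2.png

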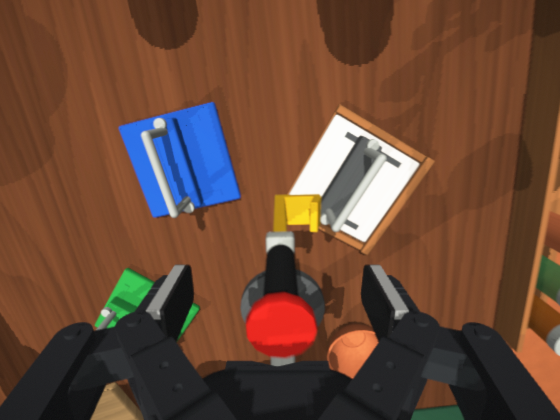

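The wrist picture has the stem centred between the fingers, the cap at (281,322), and the bar from about (377,160) to (338,226). I'll check these along the arm's direction.

Run:
```python
from h import *
for n,p,z in(("cap",(281,322),.309),("b1",(377,160),.09),("b2",(338,226),.09),("armend",(281,243),.25)): print(n,onz("wrist",p,z).round(4))
s=sensors.read_state();print(s["tool_pos"],s["wrist_force"],s["torque"])
```

```text
cap [ 0.585  -0.0151  0.309 ]
b1 [ 0.6915 -0.0045  0.09  ]
b2 [ 0.6459 -0.075   0.09  ]
armend [ 0.5863 -0.0101  0.25  ]
[ 0.58238437 -0.01742813  0.26032417] [-0.04417121 -0.36054882  1.26286204] [ 0.01262702 -0.00699057  0.03557268]
```

{"name": "play_rows", "arguments": {"commands": [[0.2, 0.2, 0.1, 0, 0, 0], [0, 0, 0, 0, 0, 0], [0, 0, 0, 0, 0, 0], [0, 0, 0, 0, 0, 0], [0, 0, 0, 0, 0, 0]], "grip": 1, "force": 40}}

```text
time: 4.03
tool_pos: [0.5848, -0.0143, 0.2593]
tcp_rot: [2.353, 2.08, 0.002]
wrist_force: [-0.3, -0.2, 1.1]
width: 0.299
grip_force: 0.0
```

{"name": "play_rows", "arguments": {"commands": [[0, 0, 0, 0, 0, 0], [0, 0, 0, 0, 0, 0], [0, 0, 0, 0, 0, 0]]}}

```text
time: 4.28
tool_pos: [0.5849, -0.0144, 0.2593]
tcp_rot: [2.353, 2.08, 0.002]
wrist_force: [0.8, 1.1, 4.9]
width: 0.266
grip_force: 38.8
```

{"name": "play_rows", "arguments": {"commands": [[0, 0, 0, 0, 0, 0], [0, 0, 0.5, 0, 0, 0], [0, 0, 0.8, 0, 0, 0], [0, 0, 0.8, 0, 0, 0], [0, 0, 0, 0, 0, 0]]}}

```text
time: 4.7
tool_pos: [0.5858, -0.0144, 0.2393]
tcp_rot: [2.352, 2.079, 0.005]
wrist_force: [0.4, 0.8, 12.6]
width: 0.265
grip_force: 38.5
```

{"name": "play_rows", "arguments": {"commands": [[0, 0, 1.0, 0, 0, 0], [0, 0, 1.0, 0, 0, 0], [0, 0, 1.0, 0, 0, 0], [0, 0, 1.0, 0, 0, 0], [0, 0, 1.0, 0, 0, 0]]}}

```text
time: 5.12
tool_pos: [0.5875, -0.0146, 0.1914]
tcp_rot: [2.35, 2.077, 0.009]
wrist_force: [-0.8, 1.1, 16.5]
width: 0.264
grip_force: 38.2
```

{"name": "play_rows", "arguments": {"commands": [[0, 0, 1.0, 0, 0, 0], [0, 0, 1.0, 0, 0, 0], [0, 0, 1.0, 0, 0, 0], [0, 0, 1.0, 0, 0, 0], [0, 0, 1.0, 0, 0, 0]]}}

```text
time: 5.53
tool_pos: [0.5878, -0.0147, 0.1414]
tcp_rot: [2.35, 2.076, 0.009]
wrist_force: [-1.6, -0.0, 17.7]
width: 0.263
grip_force: 38.1
```

{"name": "play_rows", "arguments": {"commands": [[0, 0, 0, 0, 0, 0], [0, 0, 0, 0, 0, 0]]}}

```text
time: 5.7
tool_pos: [0.5869, -0.0146, 0.1404]
tcp_rot: [2.351, 2.078, 0.006]
wrist_force: [-0.3, 0.4, 16.6]
width: 0.261
grip_force: 38.3
```

Run:
```python
from h import *
s=sensors.read_state();print(s["tool_pos"],s["wrist_force"],s["torque"],Ro.from_rotvec(s["tcp_rot"]).as_matrix().round(3))
im=optics.read_camera("wrist"); im2=optics.read_camera("side")
b=cv2.resize(im2[85:275,170:330],(320,380),interpolation=cv2.INTER_CUBIC)
a=np.zeros((420,790,3),np.uint8); a[:,:470]=im[:,90:]; a[:380,470:]=b
cv2.imwrite("pics/w3.png",a[:,:,::-1])
```

```text
[ 0.58688068 -0.01456217  0.14038409] [-0.25631583  0.37717657 16.60492604] [ 0.04041763  0.19812467 -0.10893149] [[ 0.123  0.992  0.006]
 [ 0.992 -0.123 -0.   ]
 [ 0.     0.006 -1.   ]]
```

View pics/w3.png

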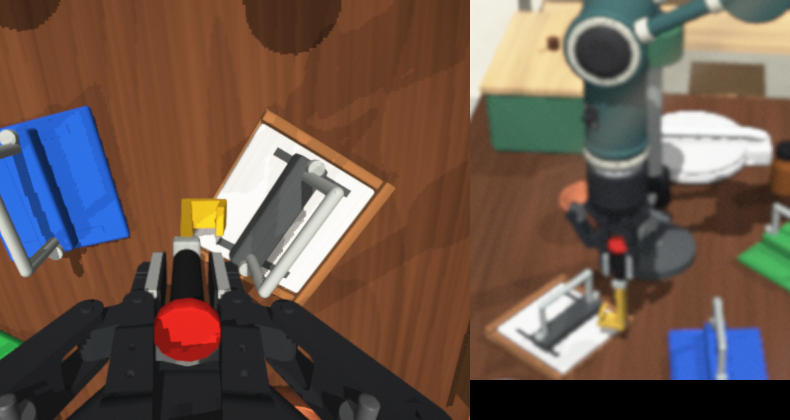

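The hook is drawn down. In wrist pixels the bar axis runs from about (425,190) to (356,288), and the lip front is at (315,215).

Run:
```python
from h import *
b1=onz("wrist",(425,190),.088);b2=onz("wrist",(356,288),.088)
lip=onz("wrist",(313,212),.0705); sh=onz("wrist",(271,219),.06); 
print(b1,b2,np.linalg.norm(b1-b2),"lip",lip,"sh",sh)
print("stem cap",onz("wrist",(90+187,330),.309-.119))
C=np.array([.559,-.232]); G=np.array([.5865,-.0145]); print(np.linalg.norm(G-C),np.arctan2(*(G-C)[::-1]))
m=(b1+b2)[:2]/2
for C in ([.559,-.232],[.562,-.233]): 
  C=np.array(C); d=(b1-b2)[:2]; d/=np.linalg.norm(d)
  t=np.dot(m-C,d); print("az of bar at r220", [np.arctan2(*(b2[:2]+d*k-C)[::-1]).round(4) for k in(.03,.045,.06)], [np.linalg.norm(b2[:2]+d*k-C).round(4) for k in(.03,.045,.06)])
```

```text
[ 0.69314924 -0.00078599  0.088     ] [ 0.64269552 -0.07385572  0.088     ] 0.0887961872151963 lip [ 0.61632756 -0.01385861  0.0705    ] sh [ 0.58309087 -0.01961525  0.06      ]
stem cap [ 0.58766475 -0.01579316  0.19      ]
0.21923161268393754 1.445026906034369
az of bar at r220 [np.float64(1.0672), np.float64(1.0604), np.float64(1.0545)] [np.float64(0.2087), np.float64(0.2237), np.float64(0.2386)]
az of bar at r220 [np.float64(1.0821), np.float64(1.0744), np.float64(1.0676)] [np.float64(0.2082), np.float64(0.2231), np.float64(0.238)]
```

{"name": "play_rows", "arguments": {"commands": [[-0.03, 1.1, 0, 0, 0, 0.05], [-0.03, 1.1, 0, 0, 0, 0.05], [-0.03, 1.1, 0, 0, 0, 0.05], [-0.03, 1.1, 0, 0, 0, 0.05], [-0.03, 1.1, 0, 0, 0, 0.05]]}}

```text
time: 6.22
tool_pos: [0.6412, -0.0282, 0.1418]
tcp_rot: [2.593, 1.765, 0.01]
wrist_force: [-0.3, 0.1, 16.4]
width: 0.268
grip_force: 38.3
```

{"name": "play_rows", "arguments": {"commands": [[0, 0, 0, 0, 0, 0], [0, 0, 0, 0, 0, 0], [0, 0, 0, 0, 0, 0]]}}

```text
time: 6.47
tool_pos: [0.6413, -0.0282, 0.1419]
tcp_rot: [2.591, 1.768, 0.01]
wrist_force: [0.4, 0.3, 16.1]
width: 0.261
grip_force: 38.4
```

Run:
```python
from h import *
F=[]
for k in range(12):
    im=optics.read_camera("side" if k else "wrist"); 
    if k==0: w=im
    s=sensors.read_state(); F.append(s["wrist_force"])
print(s["tool_pos"],np.mean(F,0),np.std(F,0),s["torque"]); R=Ro.from_rotvec(s["tcp_rot"]).as_matrix().round(3);print(R)
C=np.array([.559,-.2325]);d=s["tool_pos"][:2]-C;print(np.linalg.norm(d),np.arctan2(d[1],d[0]))
a=cv2.resize(w[120:360,180:500],(800,600),interpolation=cv2.INTER_CUBIC)
cv2.imwrite("pics/w4.png",a[:,:,::-1])
```

```text
[ 0.64107216 -0.02809501  0.14200545] [-0.14301273  0.5176755  15.53546041] [0.40031814 0.41845359 0.44696067] [ 0.04847006  0.10390923 -0.12114442]
[[ 0.365  0.931  0.008]
 [ 0.931 -0.365 -0.   ]
 [ 0.003  0.008 -1.   ]]
0.22026628973164955 1.1889825282275406
```

View pics/w4.png

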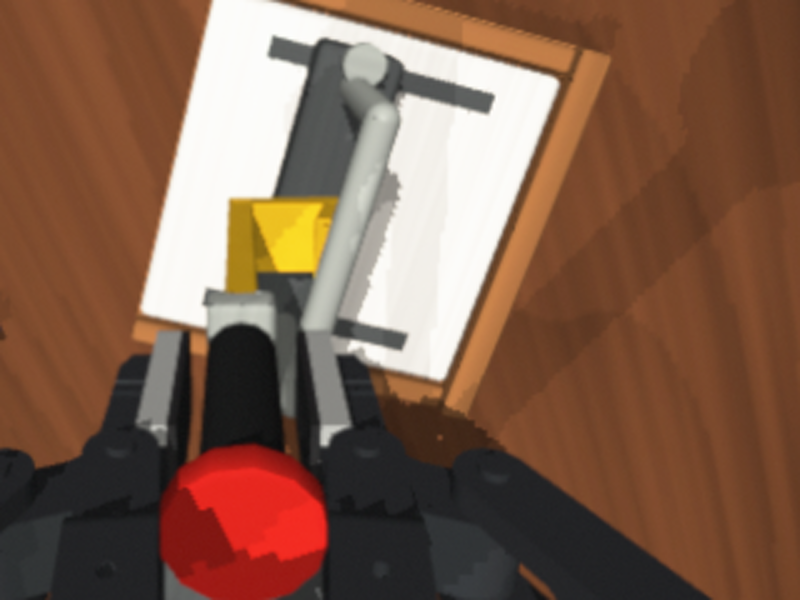

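The lip is just passing under the bar and nothing is touching. In the crop the bar axis runs (385,115) to (320,315).

Run:
```python
from h import *
f=lambda u,v,z:onz("wrist",(180+u/2.5,120+v/2.5),z)
b1=f(384,115,.09);b2=f(321,315,.09); print(b1,b2)
C=np.array([.559,-.2325]); d=(b1-b2)[:2]; d/=np.linalg.norm(d)
k=[b2[:2]+d*t for t in np.linspace(0,.09,91)]; p=min(k,key=lambda q:abs(np.linalg.norm(q-C)-.2205)); print("bar pt",p,"az",np.arctan2(*(p-C)[::-1]))
s=sensors.read_state(); R=Ro.from_rotvec(s["tcp_rot"]).as_matrix()
print("along tool y, bar from stem mm", 1e3*(p-s["tool_pos"][:2])@R[:2,1], "lip tip inner/front", [1e3*(f(u,v,.073)[:2]-s["tool_pos"][:2])@R[:2,1] for u,v in((318,232),(335,205))], "shank", [1e3*(f(u,v,.1)[:2]-s["tool_pos"][:2])@R[:2,1] for u,v in((254,202),)])
```

```text
[ 0.69330705 -0.0014439   0.09      ] [ 0.65817269 -0.05075038  0.09      ]
bar pt [ 0.66629707 -0.03934887] az 1.0637338813383423
along tool y, bar from stem mm 27.590916113438936 lip tip inner/front [np.float64(24.40993614973367), np.float64(29.2307585237136)] shank [np.float64(4.293265028441309)]
```

{"name": "play_rows", "arguments": {"commands": [[0, 0.4, 0, 0, 0, 0.018], [0, 0.4, 0, 0, 0, 0.018], [0, 0.35, 0, 0, 0, 0.016], [0, 0.3, 0, 0, 0, 0.014], [0, 0, 0, 0, 0, 0]]}}

```text
time: 7.48
tool_pos: [0.6548, -0.034, 0.1421]
tcp_rot: [2.649, 1.68, 0.011]
wrist_force: [-0.2, 0.5, 15.5]
width: 0.264
grip_force: 38.4
```

Run:
```python
from h import *
F=[]
for k in range(8):
    w=optics.read_camera("wrist"); s=sensors.read_state(); F.append(s["wrist_force"])
R=Ro.from_rotvec(s["tcp_rot"]).as_matrix()
print(s["tool_pos"],np.mean(F,0),"tool",R.T@np.mean(F,0))
print("bar from stem",1e3*(np.array([.6663,-.0393])-s["tool_pos"][:2])@R[:2,1])
a=cv2.resize(w[120:360,180:500],(800,600),interpolation=cv2.INTER_CUBIC)
cv2.imwrite("pics/w5.png",a[:,:,::-1])
```

```text
[ 0.6544355 -0.0338047  0.142097 ] [-0.53296411  0.10934665 15.6618868 ] tool [ -0.07853385  -0.40534871 -15.66589386]
bar from stem 13.074745218323649
```

View pics/w5.png

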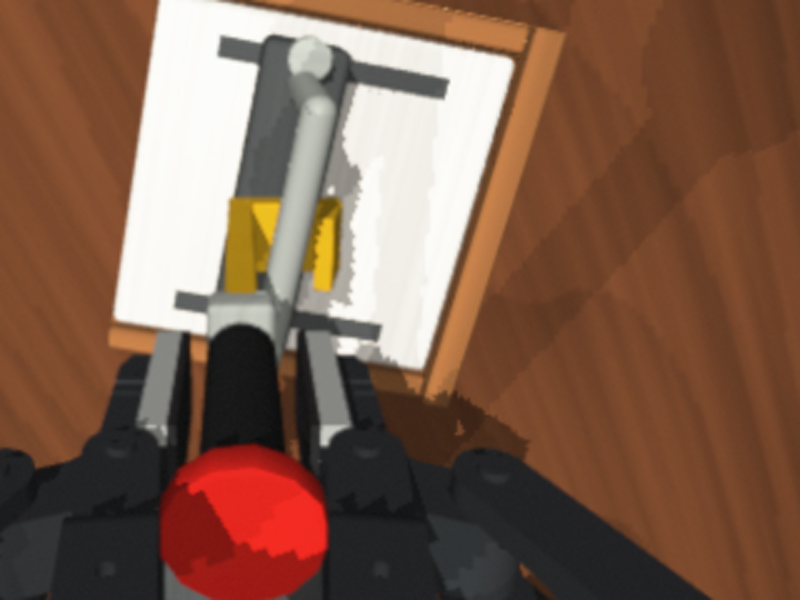

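The bar sits between the shank and the lip with no contact force. Now I'll ease it up.

{"name": "play_rows", "arguments": {"commands": [[0, 0, -0.4, 0, 0, 0], [0, 0, -0.4, 0, 0, 0], [0, 0, -0.4, 0, 0, 0], [0, 0, -0.4, 0, 0, 0], [0, 0, 0, 0, 0, 0]]}}

```text
time: 8.3
tool_pos: [0.6546, -0.0338, 0.159]
tcp_rot: [2.647, 1.681, 0.012]
wrist_force: [-0.6, 0.4, 16.1]
width: 0.265
grip_force: 38.4
```

{"name": "play_rows", "arguments": {"commands": [[0, 0, -0.3, 0, 0, 0], [0, 0, -0.3, 0, 0, 0], [0, 0, -0.2, 0, 0, 0], [0, 0, -0.2, 0, 0, 0], [0, 0, 0, 0, 0, 0]]}}

```text
time: 8.72
tool_pos: [0.6532, -0.0333, 0.1665]
tcp_rot: [2.65, 1.683, 0.008]
wrist_force: [0.5, 1.5, 8.8]
width: 0.266
grip_force: 39.1
```

{"name": "play_rows", "arguments": {"commands": [[0, 0, -0.3, 0, 0, 0], [0, 0, -0.3, 0, 0, 0], [0, 0, -0.3, 0, 0, 0], [0, 0, -0.3, 0, 0, 0], [0, 0, -0.3, 0, 0, 0]]}}

```text
time: 9.13
tool_pos: [0.6524, -0.0329, 0.1801]
tcp_rot: [2.651, 1.684, 0.006]
wrist_force: [1.8, 2.2, 7.2]
width: 0.266
grip_force: 39.3
```

{"name": "play_rows", "arguments": {"commands": [[0, 0, -0.3, 0, 0, 0], [0, 0, -0.4, 0, 0, 0], [0, 0, -0.4, 0, 0, 0], [0, 0, -0.4, 0, 0, 0], [0, 0, -0.4, 0, 0, 0]]}}

```text
time: 9.55
tool_pos: [0.6523, -0.0329, 0.199]
tcp_rot: [2.651, 1.684, 0.005]
wrist_force: [2.1, 1.6, 6.3]
width: 0.266
grip_force: 39.4
```

{"name": "play_rows", "arguments": {"commands": [[0, 0, -0.4, 0, 0, 0], [0, 0, -0.4, 0, 0, 0], [0, 0, -0.4, 0, 0, 0], [0, 0, -0.4, 0, 0, 0], [0, 0, -0.4, 0, 0, 0]]}}

```text
time: 9.97
tool_pos: [0.6522, -0.0329, 0.2188]
tcp_rot: [2.651, 1.684, 0.005]
wrist_force: [2.1, 1.5, 6.0]
width: 0.265
grip_force: 39.4
```

{"name": "play_rows", "arguments": {"commands": [[0, 0, -0.4, 0, 0, 0], [0, 0, -0.4, 0, 0, 0], [0, 0, -0.4, 0, 0, 0], [0, 0, -0.4, 0, 0, 0], [0, 0, -0.4, 0, 0, 0]]}}

```text
time: 10.38
tool_pos: [0.652, -0.0328, 0.2386]
tcp_rot: [2.651, 1.684, 0.005]
wrist_force: [1.0, 2.4, 4.9]
width: 0.259
grip_force: 39.5
```

{"name": "play_rows", "arguments": {"commands": [[0, 0, -0.4, 0, 0, 0], [0, 0, -0.4, 0, 0, 0], [0, 0, -0.4, 0, 0, 0], [0, 0, -0.4, 0, 0, 0], [0, 0, -0.2, 0, 0, 0]]}}

```text
time: 10.8
tool_pos: [0.6517, -0.0327, 0.2565]
tcp_rot: [2.652, 1.685, 0.004]
wrist_force: [3.3, 4.2, 4.3]
width: 0.265
grip_force: 39.5
```

{"name": "play_rows", "arguments": {"commands": [[0, 0, -0.1, 0, 0, 0], [0, 0, -0.1, 0, 0, 0], [0, 0, 0, 0, 0, 0], [0, 0, 0, 0, 0, 0]]}}

```text
time: 11.13
tool_pos: [0.6516, -0.0327, 0.258]
tcp_rot: [-2.651, -1.685, -0.004]
wrist_force: [3.2, 4.4, 6.4]
width: 0.264
grip_force: 39.5
```

{"name": "play_rows", "arguments": {"commands": [[0.1, 0, -0.1, 0, 0, 0], [0, 0, -0.1, 0, 0, 0], [0, 0, 0, 0, 0, 0], [0, 0, 0, 0, 0, 0]]}}

```text
time: 11.47
tool_pos: [0.6513, -0.0326, 0.2592]
tcp_rot: [-2.652, -1.684, 0.0]
wrist_force: [1.4, 3.8, 3.5]
width: 0.263
grip_force: 39.6
```

{"name": "play_rows", "arguments": {"commands": [[0.1, 0, -0.1, 0, 0, 0], [0, 0, 0, 0, 0, 0], [0, 0, 0, 0, 0, 0]]}}

```text
time: 11.72
tool_pos: [0.651, -0.0324, 0.2593]
tcp_rot: [-2.652, -1.684, 0.004]
wrist_force: [-1.1, -0.6, 0.3]
width: 0.268
grip_force: 39.9
```

{"name": "play_rows", "arguments": {"commands": [[0, 0, 0, 0, 0, 0], [0, 0, 0, 0, 0, 0], [0, 0, 0, 0, 0, 0], [0, 0, 0, 0, 0, 0], [0, 0, 0, 0, 0, 0]], "force": 20}}

```text
time: 12.13
tool_pos: [0.651, -0.0324, 0.2593]
tcp_rot: [-2.652, -1.684, 0.004]
wrist_force: [-1.6, -2.8, -2.7]
width: 0.262
grip_force: 40.1
```

{"name": "play_rows", "arguments": {"commands": [[0, 0, 0, 0, 0, 0], [0, 0, 0, 0, 0, 0], [0, 0, 0, 0, 0, 0], [0, 0, 0, 0, 0, 0], [0, 0, 0, 0, 0, 0]], "grip": 0}}

```text
time: 12.55
tool_pos: [0.652, -0.0315, 0.2607]
tcp_rot: [2.652, 1.685, 0.001]
wrist_force: [0.5, -0.0, 0.3]
width: 0.949
grip_force: 0.0
```

{"name": "play_rows", "arguments": {"commands": [[0, 0, 0, 0, 0, 0], [0, 0, 0, 0, 0, 0], [0, 0, 0, 0, 0, 0], [0, 0, 0, 0, 0, 0], [0, 0, 0, 0, 0, 0]]}}

```text
time: 12.97
tool_pos: [0.6518, -0.0318, 0.2603]
tcp_rot: [-2.652, -1.684, -0.0]
wrist_force: [-0.8, -0.1, 0.3]
width: 0.997
grip_force: 0.0
```

Run:
```python
from h import *
s=sensors.read_state(); w=optics.read_camera("wrist"); cv2.imwrite("pics/w6.png",w[:,:,::-1])
hsv=cv2.cvtColor(w,cv2.COLOR_RGB2HSV); m=((hsv[...,0]<6)|(hsv[...,0]>174))&(hsv[...,1]>210)&(hsv[...,2]>120)
n,l,st,c=cv2.connectedComponentsWithStats(m.astype(np.uint8)); k=1+np.argmax(st[1:,4]); print(st[k],c[k])
i=optics.camera_info("wrist"); print("cap now",onz("wrist",c[k],.305,i)); print(s["tool_pos"],s["wrist_force"],s["width"])
```

```text
[ 243  298   68   62 3236] [276.00957973 329.09456119]
cap now [ 0.65062671 -0.03579519  0.305     ]
[ 0.65175386 -0.0318082   0.26027891] [-0.8170811  -0.05064234  0.29558921] 0.9969026084755651
```

{"name": "play_rows", "arguments": {"commands": [[0, 0, -1.5, 0, 0, 0], [0, 0, -2.5, 0, 0, 0], [0, 0, -3.5, 0, 0, 0], [0, 0, -3.5, 0, 0, 0], [0, 0, -3.5, 0, 0, 0]]}}

```text
time: 13.43
tool_pos: [0.6514, -0.0318, 0.4064]
tcp_rot: [-2.651, -1.684, 0.001]
wrist_force: [0.8, 0.0, -0.4]
width: 1.0
grip_force: 0.0
```

{"name": "play_rows", "arguments": {"commands": [[0, 0, -3, 0, 0, 0], [0, 0, 0, 0, 0, 0], [0, 0, 0, 0, 0, 0], [0, 0, 0, 0, 0, 0], [0, 0, 0, 0, 0, 0]]}}

```text
time: 13.85
tool_pos: [0.6512, -0.0317, 0.4331]
tcp_rot: [-2.65, -1.683, 0.004]
wrist_force: [0.1, 0.0, -0.9]
width: 0.998
grip_force: 0.0
```

Run:
```python
from h import *
s=sensors.read_state();print(s["tool_pos"],s["wrist_force"])
for n,(r0,r1,c0,c1) in {"side":(180,280,165,262),"top":(120,205,235,315)}.items():
  for nm,im in(("before",cv2.imread(f"pics/{n}0.png")),("now",optics.read_camera(n)[:,:,::-1])):
    g=im[r0:r1,c0:c1].astype(int); m=(g.min(2)>175)&(g.max(2)-g.min(2)<25)
    y,x=np.nonzero(m); print(n,nm,m.sum(),x.mean()+c0,y.mean()+r0, x.min()+c0,x.max()+c0,y.min()+r0,y.max()+r0)
  print("pred plate", proj(n,[[.676,-.046,.016],[.676,-.046,.104]]))
```

```text
[ 0.65117921 -0.031749    0.43308987] [ 0.0571347   0.0377797  -0.85493365]
side before 999 214.12112112112112 249.86786786786786 178 247 190 279
side now 977 214.0706243602866 229.89969293756397 176 249 180 279
pred plate [[215.23267957 246.18824143]
 [213.05157626 222.56829532]]
top before 1335 276.910861423221 169.25393258426965 243 314 141 198
top now 996 272.27911646586347 167.44477911646587 239 311 130 187
pred plate [[273.33392463 169.2443229 ]
 [272.99953605 162.70165586]]
```

The plate has risen about 20 px in the side view, as expected for a press hanging at home, and the gripper is clear.

```bash
python3 -c "
from h import *
print(order.finish_job())"
```

```text
the job is handed in; nothing more can be done
None
```

The white hand press is hooked by its bow and hanging above the rest with the lift at its home stop; I let go of the knob, backed the gripper clear and handed the job in at about 14 s.

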